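# Fit the damper comb into the amplifier's heat sink

### The job

Fit the orange three-tooth damper comb onto the amplifier module's heat sink: take it by its upright grip, lower it (do not drop it) midway along the fins so that one tooth goes into each of the three gaps, until its spine rests fully home on the fin tops, and let go. Leave the blue five-tooth comb standing where it is; it belongs to another amplifier.

Things in the scene. Friction and masses are not known exactly. Their poses are not given: they have to be found in the camera images.
- damper_comb: Loose orange comb, about 120 g, sizes in mm: 60 (x) x 82 (y) x 82 mm, standing on its teeth. 3 plate teeth, 60 long (x), 6 thick, z 0 to 34, at y = -32, 0, 32. Spine plate 60 x 82, z 34 to 42. On it an upright grip rib 16 thick (x), 56 long (y), z 42 to 82: pinch it across the 16 mm, along x. Origin: centre of the underside (tooth tips), z up. Same after a half turn about z.
- narrow_comb: Bystander: loose blue plastic comb of the same kind with five closer teeth (20 mm pitch), 60 x 98 x 82 mm, standing upright on the bench; it does not fit this heat sink. Origin: centre of the underside; z up.
- heat_sink: Green board 164 x 120 (x -66 to 98; all in mm), fixed to the bench, with a heat sink: 4 bare upright fins 110 long (x -55 to 55), 4 thick, at y = -48, -16, 16, 48, from a dark base (top z 16) up to z 56: 3 gaps 28 wide, 40 deep at y = -32, 0, 32. Board parts at the +x end are lower than the fins. Origin: on the bench under the fins' centre, z up. A comb fully home has its origin at z 22 here.
Not all that is in view belongs to the job. Of the things shaped like the damper_comb, the orange one is meant.

How it is judged:
By the outcome, as a careful person would: the job done as asked, in the order asked, and still so for the second after the job is handed in, with the robot touching nothing.
It also fails if it takes over 32 s, if anything falls off the work surface, if the arm or the gripper's body presses on something with over 40 N, if the wrist force passes 120 N, or if a joint passes its speed limit or range.

### The arm

A 6-joint arm with a two-finger parallel gripper is mounted at the origin on a cart in front of the work surface, level with it; the furniture and walls round the work are solid. World frame = base frame: x ahead of the robot, y to its left, z up, the work surface at z = 0. Lengths are in m, angles in rad, forces in N, time in s.
With the tool pointing down it reaches from about 0.35 to 0.775 m from the base axis. Payload 5.5 kg.
Tool frame: the origin (TCP) lies between the finger pads; the fingertips stand 11 mm ahead of it and the grasp point (between the pads) lies 8 mm behind it (tips_ahead is the distance from the TCP to the fingertips, in m); z points along the fingers, y is the line along which they close (so a half turn about z gives the same grasp; the last joint's range is limited). The gripper opens to 85 mm and grips with 20 to 120 N. Pads are 22 mm wide; open, the fingers measure 114 mm over their backs; the gripper's body (76 mm by 85 mm) begins 54 mm behind the grasp point. The pads swing forward as they close: fully open they stand 13 mm farther back than shut.
Start: joints at [1.073, 0.313, 0.046, 1.304, 0, 1.431], TCP at [0.201, 0.539, 0.242] pointing down, gripper open.
Joint ranges: [-2.76, 2.76], [-0.86, 1.69], [-1.03, 1.26], [-2.2, 2.34], [-1.47, 1.5], [-3.14, 3.14]. Speed limits (rad/s): [2.57, 2.57, 3.14, 3.14, 3.14, 3.14].

### API

Orientations are given as a unit quaternion [w, x, y, z].
In Python, from workcell import * gives the robot as it stands. The module is installed in compiled form; this text tells all that it offers.
- The arm moves only by the tool jog_arm, never from a script. Its argument "moves" is a list of rows, each an object with "fingers": the closure, from 0 (fully open) to 1 (shut); "slide": the shift along the tool's x, y, z in mm, a list of three; "angular": the turn, a rotation vector about the tool's x, y, z in degrees, a list of three. A call has 1 to 10 rows; each row is the pose to reach, as a shift and turn from the pose commanded when the call began, along the tool's axes at that moment; what a row does not reach only later rows make up. A row lasts 1/12 s, in which the tool goes at most 41.7 mm and 7.16 degrees, less where a joint would pass 70% of its speed; a pose out of reach is approached as far as the arm can. A call with a gripper value outside its range is refused whole. The fingers move at their own pace and stop on an object; "squeeze" is the grip in N (left out, the last holds). Time passes only in rows, so rows that repeat a pose let the fingers close. It gives the time, the measured TCP pose, the force, the opening and the grip force at its end, in the units of the state.
- get_state(): the state, without advancing time (a new reading comes with each control period).
- read_camera(name): name is "scene" or "side" or "wrist"; returns a dict with "color" (400x640x3 uint8, red, green, blue), "fovy" (degrees; the focal length in pixels is half the picture's height over the tangent of half this angle, whatever the lens; pixels are square), "cx", "cy" (the principal point, pixels), "world_from_camera" (4x4, takes a point from camera to world coordinates); the wrist camera has in their place "tool_from_camera" (4x4, takes a point from camera to tool coordinates, whose origin is the TCP and whose axes are the flange's). Camera axes: x right, y down, z forward; pixel columns grow to the right and rows downward; lengths in m; the calibration is good to about 2 mm. The wrist camera is an equidistant fisheye: a pixel r from the principal point sees the ray r / f radians off the axis. A picture is of the moment at which its call begins: read the wrist's pose just before it. There is no depth.
- hand_in(): hands the job in; it is judged then, once.
Trained networks look in a picture, given as the dict that the camera call returned (one of the last four; its "shot" number tells which), for a name from the list of things; names that differ only in an ending like _2 or _b are one class to them, and where a whole thing is asked for, a point or a joint stands for the part that bears it (a point fixed in the world has none). Each returns a list of dicts, best first, with "p" (0 to 1); they miss things now and then, are a little off and sometimes report something else, mostly with a low value. They report only what shows in the picture. A call takes as long as a camera call. They do not tell look-alikes from the thing itself.
- look_for(target, picture): "point" ([column, row] in pixels, amid what is visible of it).
- tip_of(target, picture): "point" ([column, row] in pixels: a listed point, or the origin of a listed thing).
The state is a dict: "clock": time; "joint_pos": joint angles; "qvel": joint speeds; "tau": joint torques, N m; "tcp_pos": TCP position; "orientation": TCP orientation; "wrist_force": force on the tool from outside, world axes, zero at the start; "ft_torque": the same for the moment, N m; "finger_gap": finger opening in m; "grip_force": force on a finger pad.
Only numpy, scipy, OpenCV 4.12 (cv2) and the standard library are available. Lean on these libraries where they do the work, as an engineer would, in place of code of your own. Each camera call takes 0.05 s, during which the arm holds its last target. There are 200 camera calls.

## Working session

There is one attempt and no reset: what is moved stays moved. The work goes in short steps, Python scripts to look and compute and a tool call to move; the robot and the scene stay as the last step left them, time stands still between calls to the robot, and variables do not carry over. Pictures are saved under pics/ and viewed, at most 10 in all, crops included, and the job is handed in when it is done.

Besides the shell and the picture viewer there is one more tool, called as a command line: name --argument value ..., lists and objects as JSON in quotes. jog_arm: Moves the arm, as the interface text tells. Its arguments: {"type":"object","properties":{"moves":{"type":"array","items":{"type":"object","properties":{"fingers":{"type":"number"},"slide":{"type":"array","items":{"type":"number"}},"angular":{"type":"array","items":{"type":"number"}}}}},"squeeze":{"type":"number"}},"required":["moves"]}

```bash
mkdir -p pics
cat > h.py <<'E'
from workcell import *
import numpy as np, cv2
def save(p,name): cv2.imwrite('pics/'+name,cv2.cvtColor(p,cv2.COLOR_RGB2BGR))
E
python3 - <<'E'
from h import *
s=get_state(); print(s['clock'],s['tcp_pos'],s['orientation'])
ps={}
for n in ['scene','side']:
    p=read_camera(n); ps[n]=p['color']
    print(n,p['fovy'],p['cx'],p['cy'],np.round(p['world_from_camera'],3).tolist())
    for t in ['damper_comb','narrow_comb','heat_sink']:
        print(t,[(np.round(d['point']).tolist(),round(d['p'],2)) for d in look_for(t,p)],[(np.round(d['point']).tolist(),round(d['p'],2)) for d in tip_of(t,p)])
    save(ps[n],n+'0.png')
E
```

```text
0.0 [0.20114411 0.53813702 0.24140363] [-2.90286109e-04  1.77929070e-01  9.84042877e-01 -8.81817621e-04]
scene 52.74347471703601 318.75341756378975 199.00336416940613 [[-0.9, -0.337, 0.276, 0.216], [-0.435, 0.673, -0.598, 0.485], [0.016, -0.658, -0.753, 0.688], [0.0, 0.0, 0.0, 1.0]]
damper_comb [([299.0, 207.0], 0.74), ([392.0, 162.0], 0.58)] [([391.0, 170.0], 0.73), ([301.0, 213.0], 0.58)]
narrow_comb [([340.0, 145.0], 0.9)] [([340.0, 156.0], 0.76)]
heat_sink [([219.0, 270.0], 0.68), ([339.0, 146.0], 0.19)] [([225.0, 277.0], 0.94), ([340.0, 157.0], 0.23)]
side 48.698191200779476 314.66389976162895 200.66651935186232 [[0.801, -0.325, 0.503, -0.024], [-0.598, -0.403, 0.693, -0.696], [-0.023, -0.856, -0.517, 0.537], [0.0, 0.0, 0.0, 1.0]]
damper_comb [([315.0, 195.0], 0.91), ([332.0, 267.0], 0.9)] [([334.0, 282.0], 0.82), ([316.0, 207.0], 0.6)]
narrow_comb [([382.0, 240.0], 0.56)] [([383.0, 252.0], 0.79)]
heat_sink [([291.0, 156.0], 0.9)] [([290.0, 168.0], 0.78)]
```

View pics/scene0.png

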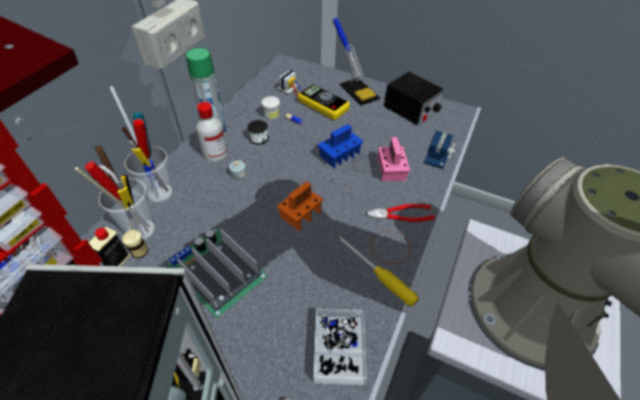

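View pics/side0.png

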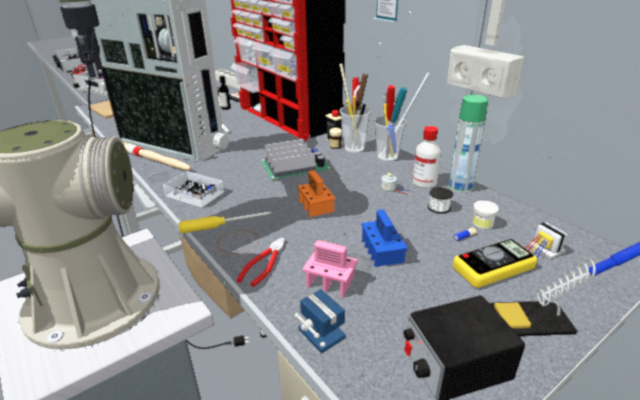

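Scene candidates shaped like the comb are orange (299,207), pink (392,162) and blue five-tooth (340,145). In the side view they are at (315,195), (332,267) and (382,240). The orange one matches the description. The heat sink is at scene (219,270) and side (291,156). I'll confirm with a crop and fit poses.

```bash
cat >> h.py <<'E'
from scipy.optimize import minimize
def project(p,P,T=None):
    """world points -> pixels; T: world_from_camera (wrist: given)"""
    M=np.linalg.inv(p['world_from_camera'] if T is None else T)
    c=P@M[:3,:3].T+M[:3,3]; f=200/np.tan(np.radians(p['fovy']/2))
    if T is None: uv=f*c[:,:2]/c[:,2:]
    else:
        r=np.linalg.norm(c[:,:2],axis=1,keepdims=True); uv=f*np.arctan2(r,c[:,2:])*c[:,:2]/r
    return uv+[p['cx'],p['cy']]
def box(x0,x1,y0,y1,z0,z1): return np.array([[x,y,z] for x in(x0,x1) for y in(y0,y1) for z in(z0,z1)])/1000
COMB=[box(-30,30,y-3,y+3,0,34) for y in(-32,0,32)]+[box(-30,30,-41,41,34,42),box(-8,8,-28,28,42,82)]
def place(B,q,z=0):
    c,s=np.cos(q[2]),np.sin(q[2]); return B@np.array([[c,s,0],[-s,c,0],[0,0,1]])+[q[0],q[1],z]
def sil(p,parts,q,z=0,T=None,k=4):
    m=np.zeros((400*k,640*k),np.uint8)
    for B in parts:
        h=cv2.convexHull((project(p,place(B,q,z),T)*k).astype(np.float32))
        cv2.fillConvexPoly(m,np.round(h).astype(np.int32),255)
    return cv2.resize(m,(640,400),interpolation=cv2.INTER_AREA)/255.
def orange(p,c,r=60):
    h=cv2.cvtColor(p['color'],cv2.COLOR_RGB2HSV); m=((h[...,0]>4)&(h[...,0]<16)&(h[...,1]>140)&(h[...,2]>40)).astype(float)
    w=np.zeros_like(m); x,y=map(int,c); w[max(y-r,0):y+r,max(x-r,0):x+r]=1; return m*w
def tri(obs):
    A=[];b=[]
    for p,uv in obs:
        f=200/np.tan(np.radians(p['fovy']/2)); T=p['world_from_camera']
        d=T[:3,:3]@np.array([(uv[0]-p['cx'])/f,(uv[1]-p['cy'])/f,1]); d/=np.linalg.norm(d); Q=np.eye(3)-np.outer(d,d)
        A.append(Q); b.append(Q@T[:3,3])
    return np.linalg.solve(sum(A),sum(b))
E
python3 - <<'E'
from h import *
import pickle
a=read_camera('scene'); b=read_camera('side'); pickle.dump((a,b),open('p.pkl','wb'))
print('sink',tri([(a,(225,277)),(b,(290,168))]))
g=tri([(a,(301,213)),(b,(316,207))]); print('comb',g)
ms=[(a,orange(a,(299,207),40)),(b,orange(b,(315,195),35))]
print([m.sum() for _,m in ms])
cost=lambda q: sum(np.abs(sil(p,COMB,q)-m).sum()for p,m in ms)
best=min((minimize(cost,[g[0],g[1],y],method='Nelder-Mead',options=dict(initial_simplex=[[g[0]+i,g[1]+j,y+k] for i,j,k in[(0,0,0),(.01,0,0),(0,.01,0),(0,0,.3)]])) for y in np.arange(0,np.pi,.4)),key=lambda r:r.fun)
print(best.x,best.fun)
u=cv2.resize(a['color'][160:240,250:350],None,fx=4,fy=4,interpolation=3); v=cv2.resize(b['color'][155:235,265:365],None,fx=4,fy=4,interpolation=3)
w=cv2.resize(a['color'][215:315,170:270],None,fx=4,fy=4,interpolation=3)
save(np.hstack([np.vstack([u[:, :],]),v]),'crop1.png')
save(np.hstack([w,cv2.resize(b['color'][125:195,250:340],None,fx=40/7,fy=40/7,interpolation=3)[:,:400]]),'sink1.png')
E
```

```text
sink [5.45306841e-01 1.99279276e-01 3.72338427e-05]
comb [ 0.48317474 -0.00405415  0.0025002 ]
[np.float64(1174.0), np.float64(1055.0)]
[ 0.48435004 -0.00153691 -0.31681123] 218.4862745098039
```

View pics/crop1.png

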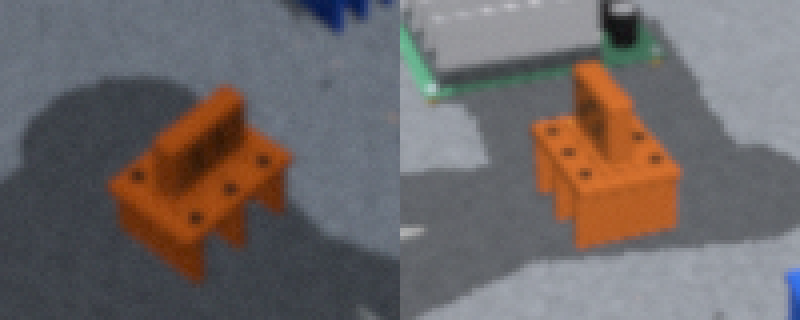

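View pics/sink1.png

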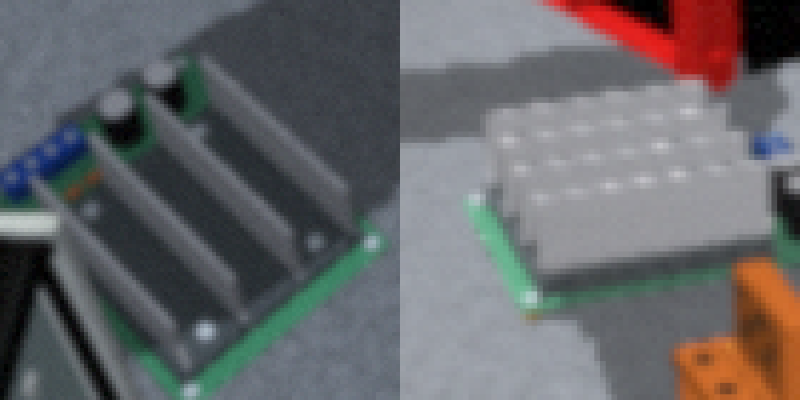

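The crop confirms the orange comb has three teeth and an upright rib, at scene (299,207) and side (315,195). The sink shows 4 fins, with the bare −x board corners at scene (263,276) and (217,312). The capacitor end is +x. Next is the sink yaw and obstacle positions.

```bash
cat >> h.py <<'E'
def plane(p,uv,z):
    f=200/np.tan(np.radians(p['fovy']/2)); T=p['world_from_camera']
    d=T[:3,:3]@np.array([(uv[0]-p['cx'])/f,(uv[1]-p['cy'])/f,1]); return (T[:3,3]+d*(z-T[2,3])/d[2])[:2]
SINK=[box(-66,98,-60,60,0,6)]+[box(-55,55,y-2,y+2,16,56) for y in(-48,-16,16,48)]+[box(-55,55,-50,50,6,16)]
E
python3 - <<'E'
from h import *
import pickle
from scipy.spatial.transform import Rotation as R
a,b=pickle.load(open('p.pkl','rb'))
for p,u in[(a,(263,275.7)),(a,(217.5,312.5)),(b,(263,160)),(b,(272.7,177))]: print(np.round(plane(p,u,.004),4))
print('cabinet foot', plane(b,(197,158),0),plane(b,(110,140),0), plane(b,(225,130),0))
print('red shelf', plane(b,(300,138),0),plane(b,(342,120),0)); print('bottle',plane(b,(425,183),0))
s=get_state(); w=[s['orientation'][i] for i in(1,2,3,0)]; print(R.from_quat(w).as_matrix().round(3))
E
```

```text
[0.4775 0.1671]
[0.5117 0.2683]
[0.5133 0.2821]
[0.4808 0.1799]
cabinet foot [0.37845798 0.42047826] [0.21978599 0.71867985] [0.53693112 0.55954794]
red shelf [0.68620489 0.34999923] [0.88262423 0.38433381]
bottle [ 0.76280838 -0.08146602]
[[-0.937  0.35   0.   ]
 [ 0.35   0.937  0.   ]
 [-0.     0.    -1.   ]]
```

jog_arm --moves '[{"slide": [-454,-407,0],"angular": [0,0,88],"fingers": 0},{"slide": [-454,-407,0],"angular": [0,0,88],"fingers": 0},{"slide": [-454,-407,0],"angular": [0,0,88],"fingers": 0},{"slide": [-454,-407,0],"angular": [0,0,88],"fingers": 0},{"slide": [-454,-407,0],"angular": [0,0,88],"fingers": 0},{"slide": [-454,-407,0],"angular": [0,0,88],"fingers": 0},{"slide": [-454,-407,0],"angular": [0,0,88],"fingers": 0},{"slide": [-454,-407,0],"angular": [0,0,88],"fingers": 0},{"slide": [-454,-407,0],"angular": [0,0,88],"fingers": 0},{"slide": [-454,-407,0],"angular": [0,0,88],"fingers": 0}]'

```text
clock: 1.63
tcp_pos: [0.3951, 0.1676, 0.2427]
orientation: [0.0, 0.722, 0.692, 0.001]
wrist_force: [0.6, 1.1, 0.0]
finger_gap: 0.0849
grip_force: 0.0
```

```bash
cat >> h.py <<'E'
from scipy.spatial.transform import Rotation as R
def wrist():
    s=get_state(); p=read_camera('wrist'); T=np.eye(4); o=s['orientation']
    T[:3,:3]=R.from_quat([o[1],o[2],o[3],o[0]]).as_matrix(); T[:3,3]=s['tcp_pos']
    return p,T@p['tool_from_camera'],T
E
python3 - <<'E'
from h import *
import pickle
p,W,T=wrist(); pickle.dump((p,W,T),open('w1.pkl','wb'))
print(p['tool_from_camera'].round(3).tolist(),p['fovy'])
im=p['color'].copy()
for B in COMB+SINK:
    pass
for parts,q,c in[(COMB,(.4844,-.0015,-.317),(0,255,255)),(SINK,(.555,.202,-.314),(255,0,255))]:
    for B in parts:
        h=cv2.convexHull(project(p,place(B,q),W).astype(np.float32)).astype(np.int32); cv2.polylines(im,[h],True,c,1)
save(im,'w1.png')
E
```

```text
[[-0.0, -0.95, -0.313, 0.08], [1.0, -0.0, 0.0, 0.0], [-0.0, -0.313, 0.95, -0.132], [0.0, 0.0, 0.0, 1.0]] 65.70646984690485
```

View pics/w1.png

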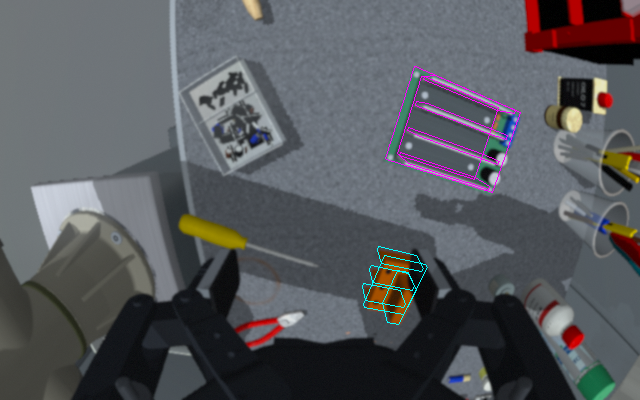

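The wrist view shows the sink overlay matching at about (455,130) and the comb near (393,285), both close to predictions. Now I'll refine both with this view.

```bash
cat > fit.py <<'E'
from h import *
import pickle
a,b=pickle.load(open('p.pkl','rb')); p,W,T=pickle.load(open('w1.pkl','rb'))
ms=[(a,orange(a,(299,207),40),None),(b,orange(b,(315,195),35),None),(p,orange(p,(395,285),45),W)]
def nm(c,q): return minimize(c,q,method='Nelder-Mead',options=dict(xatol=1e-4,fatol=.2,initial_simplex=[[q[0]+i,q[1]+j,q[2]+k] for i,j,k in[(0,0,0),(.006,0,0),(0,.006,0),(0,0,.08)]]))
for sel in([0,1,2],[0,1],[2]):
    r=nm(lambda q: sum(np.abs(sil(m[0],COMB,q,0,m[2])-m[1]).sum() for m in[ms[i] for i in sel]),[.484,-.002,-.317]); print('comb',sel,r.x.round(4),r.fun)
# sink: green+bright fin appearance -> template of fin tops/ board in wrist view by image gradient across drawn edges
def edges(p): return cv2.GaussianBlur(np.hypot(*[cv2.Sobel(cv2.cvtColor(p['color'],cv2.COLOR_RGB2GRAY).astype(np.float32),5,*d) for d in((1,0),(0,1))]),(0,0),1)
L=[]
for y in(-48,-16,16,48):
    for e in(-2,2): L.append(np.c_[np.linspace(-54,54,60),np.full(60,y+e),np.full(60,56)])
L.append(np.c_[np.full(60,-66),np.linspace(-60,60,60),np.full(60,3)])
for y in(-60,60): L.append(np.c_[np.linspace(-66,-10,30),np.full(30,y),np.full(30,3)])
for y in(-48,-16,16,48): L.append(np.c_[np.full(8,-55),np.full(8,y),np.linspace(20,56,8)])
L=np.vstack(L)/1000
def ec(views):
    E=[(p,np.minimum(edges(p),150),W) for p,W in views]
    return lambda q: -sum(cv2.remap(e,*[v.astype(np.float32)[None] for v in project(p,place(L,q),W).T],1).mean() for p,e,W in E)
from itertools import product
if __name__=='__main__':
  for v in([(p,W)],[(a,None),(b,None)],[(p,W),(a,None),(b,None)]):
    c=ec(v); q=min(product(np.arange(.54,.572,.002),np.arange(.19,.216,.002),np.arange(-.38,-.24,.02)),key=c); r=nm(c,q); print('sink',r.x.round(4),r.fun)
E
python3 fit.py
```

```text
comb [0, 1, 2] [ 0.4855 -0.0031 -0.2788] 904.8745098039217
comb [0, 1] [ 0.484 -0.002 -0.317] 221.52941176470588
comb [2] [ 0.4861 -0.0051 -0.2714] 634.5098039215687
sink [ 0.561   0.1971 -0.317 ] -133.88006591796875
sink [ 0.5613  0.1967 -0.2916] -163.15614318847656
sink [ 0.561   0.1969 -0.3119] -296.5194091796875
```

jog_arm --moves '[{"slide": [-176,82,0],"angular": [0,0,16]},{"slide": [-176,82,0],"angular": [0,0,16]},{"slide": [-176,82,0],"angular": [0,0,16]},{"slide": [-176,82,0],"angular": [0,0,16]},{"slide": [-176,82,0],"angular": [0,0,16]},{"slide": [-176,82,0],"angular": [0,0,16]},{"slide": [-176,82,0],"angular": [0,0,16]}]'

```text
schema error: expected keys fingers, slide, angular
```

jog_arm --moves '[{"fingers": 0,"slide": [-168,96,60],"angular": [0,0,16]},{"fingers": 0,"slide": [-168,96,60],"angular": [0,0,16]},{"fingers": 0,"slide": [-168,96,60],"angular": [0,0,16]},{"fingers": 0,"slide": [-168,96,60],"angular": [0,0,16]},{"fingers": 0,"slide": [-168,96,60],"angular": [0,0,16]},{"fingers": 0,"slide": [-168,96,60],"angular": [0,0,16]},{"fingers": 0,"slide": [-168,96,60],"angular": [0,0,16]}]'

```text
clock: 2.27
tcp_pos: [0.4844, -0.0033, 0.1814]
orientation: [-0.001, 0.811, 0.586, -0.001]
wrist_force: [-0.4, 0.9, 0.1]
finger_gap: 0.0854
grip_force: 0.0
```

Run:
```python
from fit import *
s=get_state(); print(s['clock'],s['tcp_pos'],s['orientation'],s['qvel'].round(3) if hasattr(s['qvel'],'round') else s['qvel'])
p,W,T=wrist(); pickle.dump((p,W,T),open('w2.pkl','wb'))
print(T.round(4).tolist())
u=project(p,np.array([[.484,-.002,.04]]),W)[0]; print(u)
hsv=cv2.cvtColor(p['color'],cv2.COLOR_RGB2HSV)[int(u[1]),int(u[0])]; print(hsv)
m=orange(p,u,130)
r=nm(lambda q: np.abs(sil(p,COMB,q,0,W)-m).sum(),[.485,-.003,-.3]); print(r.x,r.fun,m.sum())
im=p['color'].copy()
for B in COMB: cv2.polylines(im,[cv2.convexHull(project(p,place(B,r.x),W).astype(np.float32)).astype(np.int32)],True,(0,255,255),1)
save(im,'w2.png')
```

```text
comb [0, 1, 2] [ 0.4855 -0.0031 -0.2788] 904.8745098039217
comb [0, 1] [ 0.484 -0.002 -0.317] 221.52941176470588
comb [2] [ 0.4861 -0.0051 -0.2714] 634.5098039215687
2.2667 [ 0.48438128 -0.00330119  0.18141908] [-7.29713461e-04  8.10547710e-01  5.85671918e-01 -5.30578578e-04] [ 0.048 -0.033 -0.009  0.022  0.007  0.008]
[[0.314, 0.9494, -0.0017, 0.4844], [0.9494, -0.314, 0.0006, -0.0033], [-0.0, -0.0018, -1.0, 0.1814], [0.0, 0.0, 0.0, 1.0]]
[322.23718467 180.41865197]
[ 14 255 173]
[ 0.4858157  -0.00400026 -0.27060761] 834.5607843137254 4978.0
```

View pics/w2.png

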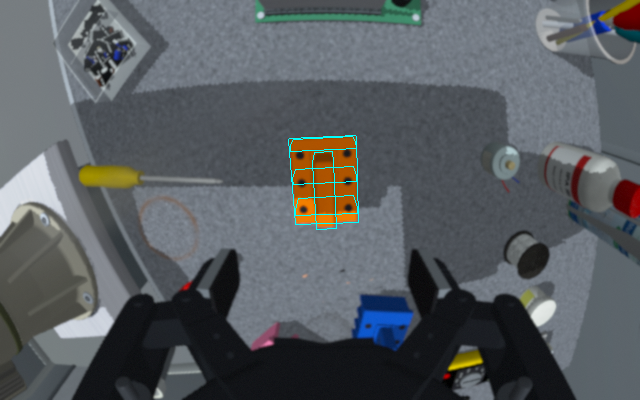

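The fit overlay coincides with the comb at (324,182). Yaw is off by about 3° and there's about 1.5 mm of shift to correct. Descend and grip.

jog_arm --moves '[{"fingers": 0,"slide": [0,1.5,30],"angular": [0,0,-3]},{"fingers": 0,"slide": [0,1.5,65],"angular": [0,0,-3]},{"fingers": 0,"slide": [0,1.5,95],"angular": [0,0,-3]},{"fingers": 0,"slide": [0,1.5,115],"angular": [0,0,-3]},{"fingers": 0,"slide": [0,1.5,121],"angular": [0,0,-3]},{"fingers": 0,"slide": [0,1.5,121],"angular": [0,0,-3]},{"fingers": 0.5,"slide": [0,1.5,121],"angular": [0,0,-3]},{"fingers": 1,"slide": [0,1.5,121],"angular": [0,0,-3]},{"fingers": 1,"slide": [0,1.5,121],"angular": [0,0,-3]},{"fingers": 1,"slide": [0,1.5,121],"angular": [0,0,-3]}]' --squeeze 50

```text
clock: 3.15
tcp_pos: [0.4869, -0.0025, 0.0627]
orientation: [0.001, 0.794, 0.608, 0.001]
wrist_force: [0.5, -0.3, -0.1]
finger_gap: 0.0386
grip_force: 0.0
```

jog_arm --moves '[{"fingers": 1,"slide": [0,0,0],"angular": [0,0,0]},{"fingers": 1,"slide": [0,0,0],"angular": [0,0,0]},{"fingers": 1,"slide": [0,0,0],"angular": [0,0,0]},{"fingers": 1,"slide": [0,0,0],"angular": [0,0,0]}]'

```text
clock: 3.48
tcp_pos: [0.4861, -0.0025, 0.0618]
orientation: [0.0, 0.794, 0.608, 0.0]
wrist_force: [-1.2, 1.0, 5.7]
finger_gap: 0.0153
grip_force: 52.8
```

jog_arm --moves '[{"fingers": 1,"slide": [0,0,-20],"angular": [0,0,0]},{"fingers": 1,"slide": [0,0,-55],"angular": [0,0,0]},{"fingers": 1,"slide": [0,0,-90],"angular": [0,0,0]},{"fingers": 1,"slide": [30,3,-100],"angular": [0,0,1]},{"fingers": 1,"slide": [65,6,-100],"angular": [0,0,2]},{"fingers": 1,"slide": [100,10,-100],"angular": [0,0,2.7]},{"fingers": 1,"slide": [135,13,-100],"angular": [0,0,2.7]},{"fingers": 1,"slide": [170,16,-100],"angular": [0,0,2.7]},{"fingers": 1,"slide": [200,19,-100],"angular": [0,0,2.7]},{"fingers": 1,"slide": [213,20,-100],"angular": [0,0,2.7]}]'

```text
clock: 4.32
tcp_pos: [0.5614, 0.2013, 0.1606]
orientation: [-0.0, 0.807, 0.59, 0.0]
wrist_force: [0.3, -0.4, -1.0]
finger_gap: 0.0149
grip_force: 52.1
```

jog_arm --moves '[{"fingers": 1,"slide": [0,0,0],"angular": [0,0,0]},{"fingers": 1,"slide": [0,0,0],"angular": [0,0,0]}]'

```text
clock: 4.48
tcp_pos: [0.56, 0.1979, 0.1604]
orientation: [-0.0, 0.808, 0.59, -0.001]
wrist_force: [-0.6, -0.5, -1.6]
finger_gap: 0.015
grip_force: 52.1
```

```bash
sed -i 's/^for sel in(\[0,1,2\],\[0,1\],\[2\]):/for sel in []:/' fit.py
python3 - <<'E'
from fit import *
s=get_state(); print(s['clock'],s['tcp_pos'],s['orientation'],s['finger_gap'],s['grip_force'],s['wrist_force'])
p,W,T=wrist(); b2=read_camera('side'); a2=read_camera('scene'); pickle.dump((p,W,T,a2,b2),open('w3.pkl','wb'))
yaw=np.arctan2(T[1,1],T[0,1]); print('tool yaw',yaw)
q0=np.array([T[0,3],T[1,3],yaw]); z0=T[2,3]-.0618
out=[]
ims=[]
for n,(cam,WW,r) in dict(w=(p,W,150),side=(b2,None,60),scene=(a2,None,60)).items():
    u=project(cam,np.array([[q0[0],q0[1],z0+.04]]),WW)[0]; m=orange(cam,u,r)
    f=nm(lambda q: np.abs(sil(cam,COMB,q,z0,WW)-m).sum(),q0); print(n,u.round(),f.x.round(4),f.fun,m.sum(),'z0',z0)
c=ec([(p,W)]); r=nm(c,[.561,.197,-.312]); print('sink wrist',r.x.round(4),r.fun)
im=p['color'].copy()
for parts,q,z,c in[(COMB,q0,z0,(0,255,255)),(SINK,(.561,.197,-.312),0,(255,0,255))]:
    for B in parts: cv2.polylines(im,[cv2.convexHull(project(p,place(B,q,z),W).astype(np.float32)).astype(np.int32)],True,c,1)
save(im,'w3.png')
E
```

```text
4.4833 [0.55999574 0.19794341 0.16042664] [-1.37827922e-04  8.07741292e-01  5.89536246e-01 -1.00002063e-03] 0.01497911900842693 52.134307622909546 [-0.59501865 -0.54557774 -1.61053314]
tool yaw -0.30982743220188536
w [323. 242.] [ 0.5598  0.1962 -0.3084] 4096.952941176471 11817.0 z0 0.09862664177857325
side [292. 118.] [ 0.5614  0.1994 -0.3297] 138.20784313725488 810.0 z0 0.09862664177857325
scene [204. 230.] [ 0.5592  0.1965 -0.3178] 544.4745098039216 1485.0 z0 0.09862664177857325
sink wrist [ 0.5512  0.2007 -0.313 ] -75.25592041015625
```

View pics/w3.png

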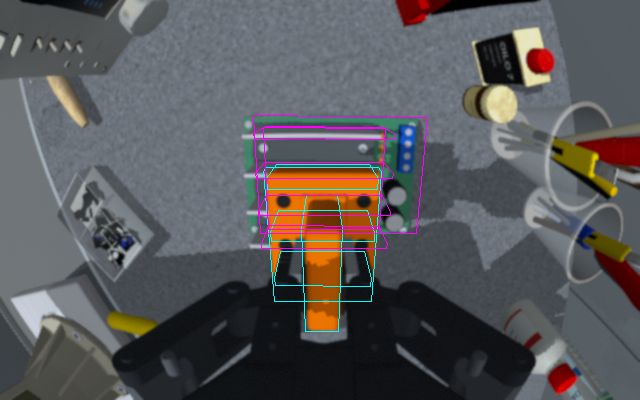

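The comb overlay coincides with the held comb at about (323,240). The sink overlay looks shifted: the actual left fin ends are near column 245, against 265 predicted. I'll check this enlarged before lowering.

Run:
```python
from fit import *
p,W,T,a2,b2=pickle.load(open('w3.pkl','rb'))
q=(.561,.197,-.312); k=4
FT=np.array([[x,y,56] for y in(48,16,-16) for x in(-55,55)])/1000
print(project(p,place(FT,q),W).round(1).tolist(), W[:3,3])
im=cv2.resize(p['color'][105:265,235:435],None,fx=k,fy=k,interpolation=3)
def dr(P,c): cv2.polylines(im,[np.round((project(p,place(np.array(P)/1000,q),W)-[235,105]+.5)*k).astype(np.int32)],False,c,1)
for y in(48,16,-16): dr([[-55,y,56],[55,y,56]],(255,0,255)); dr([[-55,y,56],[-55,y,16]],(255,255,0))
dr([[-66,-60,2],[-66,60,2],[98,60,2],[98,-60,2]],(0,255,255))
save(im[:600],'w3c.png')
```

```text
[[253.9, 136.3], [395.3, 136.7], [255.9, 175.9], [393.0, 176.2], [258.5, 213.0], [390.2, 213.2]] [0.58498415 0.27389035 0.29187958]
```

View pics/w3c.png

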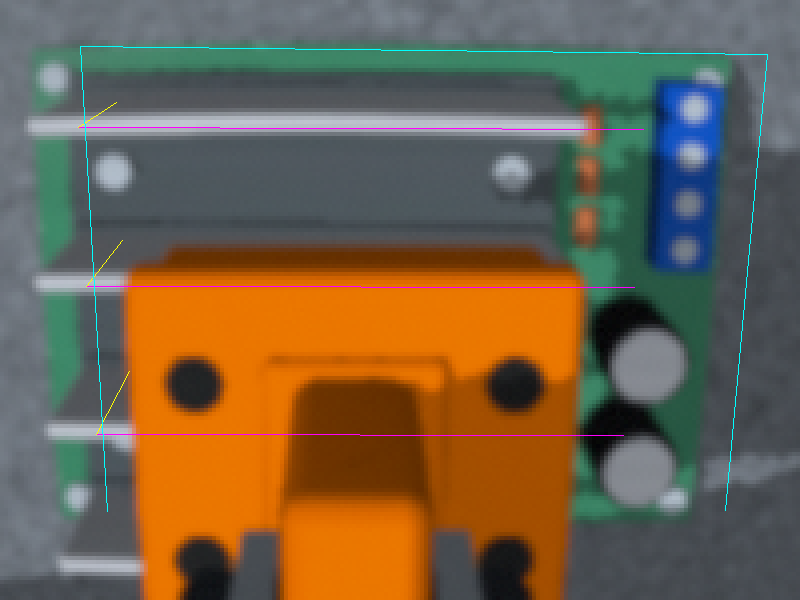

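The lateral position and yaw agree to within 0.5 px, but the sink lies about 9.5 mm toward −x along the fins. I'll correct that and lower.

jog_arm --moves '[{"fingers": 1,"slide": [1.5,-9.5,0],"angular": [0,0,0.2]},{"fingers": 1,"slide": [1.5,-9.5,10],"angular": [0,0,0.2]},{"fingers": 1,"slide": [1.5,-9.5,20],"angular": [0,0,0.2]},{"fingers": 1,"slide": [1.5,-9.5,30],"angular": [0,0,0.2]},{"fingers": 1,"slide": [1.5,-9.5,36],"angular": [0,0,0.2]},{"fingers": 1,"slide": [1.5,-9.5,42],"angular": [0,0,0.2]},{"fingers": 1,"slide": [1.5,-9.5,48],"angular": [0,0,0.2]},{"fingers": 1,"slide": [1.5,-9.5,54],"angular": [0,0,0.2]},{"fingers": 1,"slide": [1.5,-9.5,60],"angular": [0,0,0.2]},{"fingers": 1,"slide": [1.5,-9.5,64],"angular": [0,0,0.2]}]'

```text
clock: 5.47
tcp_pos: [0.5519, 0.2023, 0.0964]
orientation: [-0.0, 0.809, 0.588, -0.0]
wrist_force: [0.0, -1.0, -0.3]
finger_gap: 0.0148
grip_force: 52.1
```

Run:
```python
from fit import *
s=get_state(); print(s['tcp_pos'],s['wrist_force'],s['finger_gap'])
p,W,T=wrist(); b=read_camera('side')
u=cv2.resize(p['color'][100:300,220:440],(440,400),interpolation=3); v=cv2.resize(b['color'][110:190,255:325],(350,400),interpolation=3)
save(np.hstack([u,v]),'low.png')
```

```text
[0.55188087 0.20228344 0.09643798] [ 0.0145845  -1.04297657 -0.27041296] 0.014767002457725553
```

View pics/low.png

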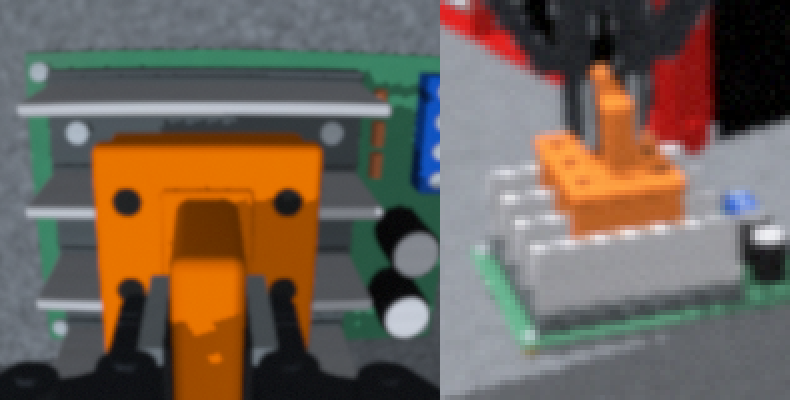

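Both views show the comb centred along the fins with its teeth in the three gaps (spine at about (207,150) in the left panel). About 12.5 mm remains, so I'll lower it slowly.

jog_arm --moves '[{"fingers": 1,"slide": [0,0,3],"angular": [0,0,0]},{"fingers": 1,"slide": [0,0,6],"angular": [0,0,0]},{"fingers": 1,"slide": [0,0,8],"angular": [0,0,0]},{"fingers": 1,"slide": [0,0,9],"angular": [0,0,0]},{"fingers": 1,"slide": [0,0,10],"angular": [0,0,0]},{"fingers": 1,"slide": [0,0,11],"angular": [0,0,0]},{"fingers": 1,"slide": [0,0,11.5],"angular": [0,0,0]},{"fingers": 1,"slide": [0,0,12],"angular": [0,0,0]},{"fingers": 1,"slide": [0,0,12],"angular": [0,0,0]}]'

```text
clock: 6.32
tcp_pos: [0.552, 0.2023, 0.0853]
orientation: [-0.0, 0.809, 0.588, 0.0]
wrist_force: [-0.6, 0.1, -1.4]
finger_gap: 0.0152
grip_force: 52.1
```

jog_arm --moves '[{"fingers": 1,"slide": [0,0,0.5],"angular": [0,0,0]},{"fingers": 1,"slide": [0,0,1],"angular": [0,0,0]},{"fingers": 1,"slide": [0,0,1.5],"angular": [0,0,0]},{"fingers": 1,"slide": [0,0,1.5],"angular": [0,0,0]}]'

```text
clock: 6.65
tcp_pos: [0.5521, 0.2023, 0.0839]
orientation: [0.0, 0.809, 0.588, 0.0]
wrist_force: [0.1, -0.2, -0.1]
finger_gap: 0.0156
grip_force: 52.1
```

jog_arm --moves '[{"fingers": 1,"slide": [0,0,0.5],"angular": [0,0,0]},{"fingers": 1,"slide": [0,0,1],"angular": [0,0,0]},{"fingers": 1,"slide": [0,0,1],"angular": [0,0,0]}]'

```text
clock: 6.9
tcp_pos: [0.5521, 0.2023, 0.0838]
orientation: [0.0, 0.809, 0.588, 0.0]
wrist_force: [-3.0, -0.4, 5.2]
finger_gap: 0.015
grip_force: 53.1
```

The wrist force is up to 5 N and z has stopped falling, so the comb is seated. Release and rise.

jog_arm --moves '[{"fingers": 0.7,"slide": [0,0,0],"angular": [0,0,0]},{"fingers": 0.5,"slide": [0,0,0],"angular": [0,0,0]},{"fingers": 0.4,"slide": [0,0,0],"angular": [0,0,0]},{"fingers": 0.4,"slide": [0,0,0],"angular": [0,0,0]},{"fingers": 0.4,"slide": [0,0,-10],"angular": [0,0,0]},{"fingers": 0.4,"slide": [0,0,-30],"angular": [0,0,0]},{"fingers": 0.4,"slide": [0,0,-60],"angular": [0,0,0]},{"fingers": 0.4,"slide": [0,0,-95],"angular": [0,0,0]},{"fingers": 0.4,"slide": [0,0,-100],"angular": [0,0,0]},{"fingers": 0.4,"slide": [0,0,-100],"angular": [0,0,0]}]'

```text
clock: 7.73
tcp_pos: [0.5542, 0.2028, 0.1867]
orientation: [0.001, 0.809, 0.588, 0.003]
wrist_force: [0.3, -0.3, -0.7]
finger_gap: 0.0515
grip_force: 0.0
```

Run:
```python
from fit import *
s=get_state(); print(s['clock'],s['tcp_pos'],s['wrist_force'],s['finger_gap'],s['qvel'])
p,W,T=wrist(); b=read_camera('side'); a=read_camera('scene')
m=orange(b,(292,145),45)
for z in(.018,.022,.026,.03):
    f=nm(lambda q: np.abs(sil(b,COMB,q,z)-m).sum(),[.5515,.2005,-.312]); print(z,f.x.round(4),f.fun)
u=cv2.resize(p['color'][100:300,220:440],(440,400),interpolation=3); v=cv2.resize(b['color'][110:190,255:325],(350,400),interpolation=3)
save(np.hstack([u,v]),'end.png')
```

```text
7.7333 [0.55417301 0.20277916 0.1867327 ] [ 0.25214992 -0.32457392 -0.65813435] 0.05152469521949154 [ 0.00015237  0.03723947 -0.07592102 -0.04018433 -0.0006683   0.00028259]
0.018 [ 0.5588  0.2183 -0.4932] 355.70588235294116
0.022 [ 0.5796  0.2535 -0.533 ] 297.29019607843134
0.026 [ 0.5755  0.243  -0.595 ] 309.5843137254902
0.03 [ 0.5565  0.2153 -0.5213] 345.58039215686273
```

View pics/end.png

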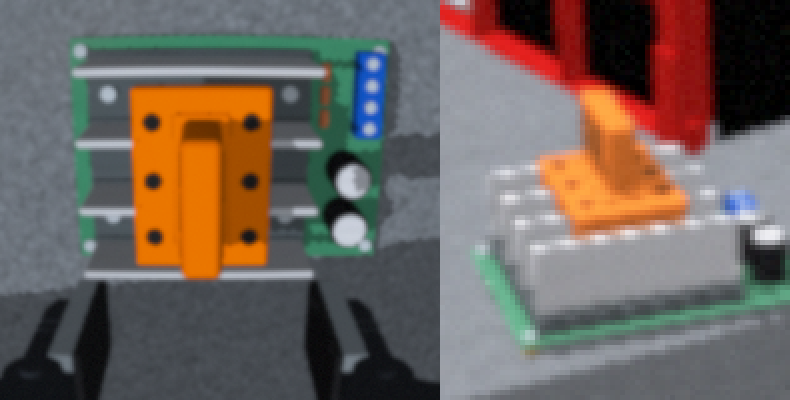

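The comb sits level on the fin tops with one tooth per gap, midway along, and the gripper is clear. The contact height matched the predicted home height of 0.0838 m.

```bash
python3 -c "
from workcell import *
print(hand_in())"
```

```text
the job is handed in; nothing more can be done
None
```

The orange three-tooth comb is fully home on the heat sink, midway along the fins with one tooth in each gap. I let go of it, never touched the blue comb, and handed the job in at about 8 s.

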